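# Nose the card rail past the ribbon post into its dock

### The job

Using only pushes of the fingertips, never pinching, lifting or tipping it, put the slotted wooden card rail away in the dark wooden dock. The blue post leaves a gap too narrow to go in straight, so first push the end away from the post into the dock with the rail at an angle, then push the other end over and in behind the post, until the rail lies flat against the dock's back wall along its whole length. Leave the ribbon spools, cards, glue stick, bead jar and punch where they are.

Things in the scene. Friction and masses are not known exactly. Their poses are not given: they have to be found in the camera images.
- rail: loose slotted light-wood card rail with a brass band at each end, 240 mm long (its y axis), 22 wide (x), 18 high, about 0.2 kg, lying on the table. Origin: centre of its underside. It starts in front of the dock (on the robot's side), about as wide as the dock's opening and roughly parallel to it. It slides freely with ordinary friction.
- rail_left (a point): centre of the rail's +y end face, 120 mm from its middle, 9 mm above its underside
- rail_right (a point): centre of the rail's -y end face, 120 mm from its middle, 9 mm above its underside
- dock: dark wooden three-sided dock fixed to the table, green inside, no floor step, open towards the robot (its -x). Origin: at table level on the inner face of the back wall, halfway along it; +x points out through the back wall, y along it. Inside 280 mm long (y -140 to +140) and 115 mm deep (x -115 to 0). Back wall 40 mm high, 14 thick; the two cheeks 30 mm high, 14 thick. A rail fully home has its middle at x = -11.
- post: fixed upright blue post with a brass top, 16 mm across, 62 high. Origin: centre of its foot. It stands in the dock's mouth, 115 mm in front of the back wall and 104 mm to the left (+y) or to the right (-y) of the dock's middle; the side changes. A flat empty brass socket, no obstacle, lies at the other side. Between the post and the opposite cheek 236 mm are clear.
- ribbon_green: spool of green ribbon standing on its flange, 44 mm across, 32 high; beside the dock's left (+y) cheek; loose, to be left alone. Origin: centre of its underside.
- ribbon_blue: spool of blue ribbon, same size, beside the dock's right (-y) cheek; loose, to be left alone. Origin: centre of its underside.
- cards: stack of cream greeting cards 105 x 150 x 30 mm behind the dock; loose, to be left alone. Origin: centre of its underside.
- glue: white glue stick with orange cap, standing, 27 mm across, 84 high, to the left of the work; loose, to be left alone. Origin: centre of its underside.
- beads: glass jar with red lid, 56 mm across, 60 high, to the right of the work; loose, to be left alone. Origin: centre of its underside.
- punch: grey and orange paper punch 60 x 40 x 44 mm, right of the dock; loose, to be left alone. Origin: centre of its underside.
Mind the look-alikes: they are no part of the job. Of the things shaped like the rail, the wood one is meant.

How it is judged:
By the outcome, as a careful person would: the job done as asked, in the order asked, and still so for the second after the job is handed in, with the robot touching nothing.
It also fails if it takes over 58 s, if anything falls off the work surface, if the arm or the gripper's body presses on something with over 40 N, if the wrist force passes 120 N, or if a joint passes its speed limit or range.

### The arm

A 7-joint arm with a two-finger parallel gripper is mounted at the origin on the work surface. World frame = base frame: x ahead of the robot, y to its left, z up, the work surface at z = 0. Lengths are in m, angles in rad, forces in N, time in s.
With the tool pointing down it reaches from about 0.425 to 0.8 m from the base axis. Payload 8.3 kg.
Tool frame: the origin (TCP) lies between the finger pads; the fingertips stand 17 mm ahead of it and the grasp point (between the pads) lies 2 mm behind it; z points along the fingers, y is the line along which they close (so a half turn about z gives the same grasp; the last joint's range is limited). The gripper opens to 85 mm and grips with 20 to 120 N. Pads are 22 mm wide; open, the fingers measure 114 mm over their backs; the gripper's body (76 mm by 85 mm) begins 54 mm behind the grasp point. The pads swing forward as they close: fully open they stand 13 mm farther back than shut.
Start: joints at [-1.287, 0.383, 0.016, 1.37, -0.006, 1.388, -0.046], TCP at [0.212, 0.588, 0.208] pointing down, gripper open.
Joint ranges: [-2.95, 2.95], [-0.25, 2.06], [-1.52, 1.56], [0.18, 2.33], [-1.44, 4.58], [0.02, 2.06], [-3.01, 3.01]. Speed limits (rad/s): [2.39, 2.39, 3.01, 3.01, 3.14, 3.14, 3.14].

### API

Orientations are given as [roll, pitch, yaw] about the fixed x, y, z axes, in that order (R = Rz(yaw) Ry(pitch) Rx(roll)).
In Python, from station import env gives the robot as it stands. Calls block until the motion is done:
- env.move_pose(position, orientation): joint-space move of the TCP to a pose.
- env.line_to(position, ori=None, rate=0.15, guard=None): straight line of the TCP; ori=None keeps the orientation; rate is the mean speed in m/s. With guard (N) it stops when the force on the tool has changed by that much, and returns True; else False.
- env.move_joints(angles): joint-space move.
- env.set_gripper(opening, force=None): finger opening in m; force is the grip in N (None keeps the last); returns when the fingers have stopped.
- env.wait(seconds).
- env.inverse_kinematics(position, orientation): joint angles nearest the present ones, or None.
- env.get_obs(): the state.
- env.capture(name): name is "scene" or "top" or "wrist"; returns the picture (420x560x3 uint8, red, green, blue); there is no depth.
- env.camera_info(name): a dict with "intrinsics" (3x3 intrinsics, pixels), "eye" and "orientation" of the camera in the world. Camera axes: x right, y up, looking along -z (the intrinsics and any distortion apply to the point x, -y, -z); pixel columns grow to the right and rows downward; lengths in m; the calibration is good to about 2 mm. The wrist camera is an equidistant fisheye: a pixel r from the principal point sees the ray r / f radians off the axis. A picture is of the moment at which its call begins: read the wrist's pose just before it. camera_info takes no time and is no camera call; for the wrist camera it gives the pose at the moment of the call.
A pose or a line that the arm cannot do raises env.MotionError and nothing moves.
- env.hand_in(): hands the job in; it is judged then, once.
The state is a dict: "time_s": time; "q": joint angles; "dq": joint speeds; "tau": joint torques, N m; "tcp_pos": TCP position; "eef_rot": TCP orientation; "wrist_force": force on the tool from outside, world axes, zero at the start; "ft_torque": the same for the moment, N m; "finger_gap": finger opening in m; "grasp_force": force on a finger pad.
Only numpy, scipy, OpenCV 4.12 (cv2) and the standard library are available. Lean on these libraries where they do the work, as an engineer would, in place of code of your own. Each camera call takes 0.05 s, during which the arm holds its last target. There are 200 camera calls.

## Working session

There is one attempt and no reset: what is moved stays moved. The work goes in short steps, each a Python script; the robot and the scene stay as the last script left them, time stands still between calls to the robot, and variables do not carry over. Pictures are saved under pics/ and viewed, at most 10 in all, crops included, and the job is handed in when it is done.

```bash
mkdir -p pics; ls
python3 - <<'E'
from station import env
import cv2,numpy as np
for n in("top","scene"):
    cv2.imwrite(f"pics/{n}0.png",cv2.resize(env.capture(n)[:,:,::-1],(800,600),interpolation=cv2.INTER_CUBIC))
    print(n,env.camera_info(n))
o=env.get_obs();print(o["time_s"],o["tcp_pos"],o["eef_rot"],o["finger_gap"])
E
```

```text
pics
top {'intrinsics': array([[537.07667698,   0.        , 278.7460692 ],
       [  0.        , 537.07667698, 202.40658669],
       [  0.        ,   0.        ,   1.        ]]), 'eye': array([0.39421422, 0.02311446, 1.39447825]), 'orientation': array([ 0.13936872, -0.00971307, -1.58217495])}
scene {'intrinsics': array([[515.09580791,   0.        , 279.4435314 ],
       [  0.        , 515.09580791, 210.81933986],
       [  0.        ,   0.        ,   1.        ]]), 'eye': array([ 1.32761579, -0.24743141,  0.64266373]), 'orientation': array([ 0.91875115, -0.00302238,  1.25372578])}
0.1 [0.21226307 0.58733356 0.20739462] [-3.13987106e+00  3.27648717e-05  2.79478803e+00] 0.08501469502226089
```

View pics/top0.png

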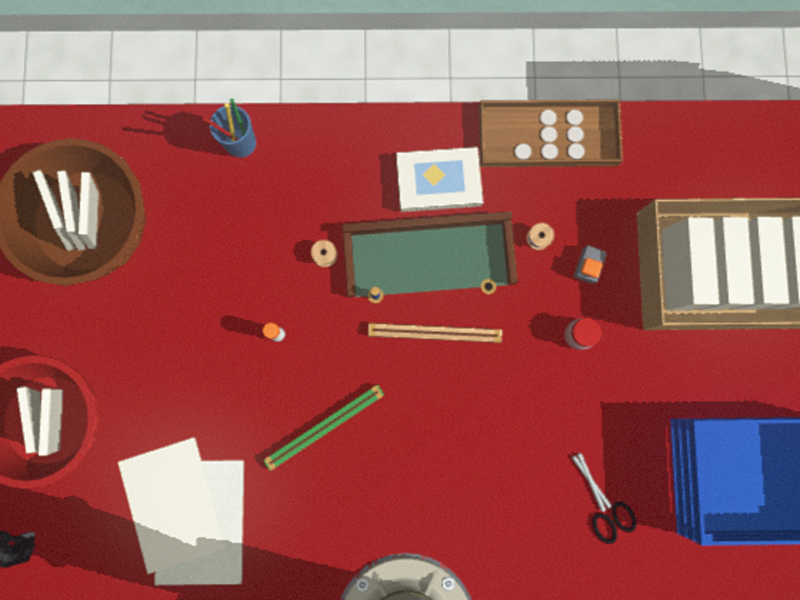

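View pics/scene0.png

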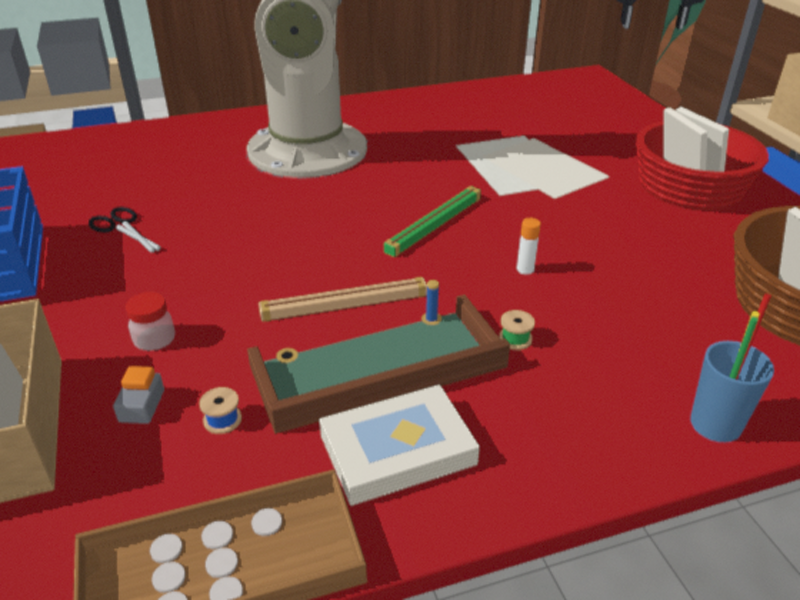

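The wooden rail lies at (368–502, 323–342) in the top view. The green one at (268–380, 390–465) is the same shape but the wrong material. The post is on the left (+y), with its top near (375,293), and the empty socket is at (489,286). I'll enlarge a crop to confirm and measure.

```bash
cat > h.py <<'E'
import cv2,numpy as np
from scipy.spatial.transform import Rotation as Rn
from station import env
def ray(n,uv,z):
    c=env.camera_info(n);K=c["intrinsics"]
    d=np.array([(uv[0]-K[0,2])/K[0,0],-(uv[1]-K[1,2])/K[1,1],-1])
    d=Rn.from_euler("xyz",c["orientation"]).as_matrix()@d
    e=c["eye"];return e+d*(z-e[2])/d[2]
def crop(n,x0,y0,w,h,s,out):
    im=env.capture(n)[y0:y0+h,x0:x0+w,::-1]
    cv2.imwrite(out,cv2.resize(im,None,fx=s,fy=s,interpolation=cv2.INTER_CUBIC))
E
python3 - <<'E'
from h import *
crop("top",210,140,160,110,5,"pics/c1.png")
E
```

```text
(no output)
```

View pics/c1.png

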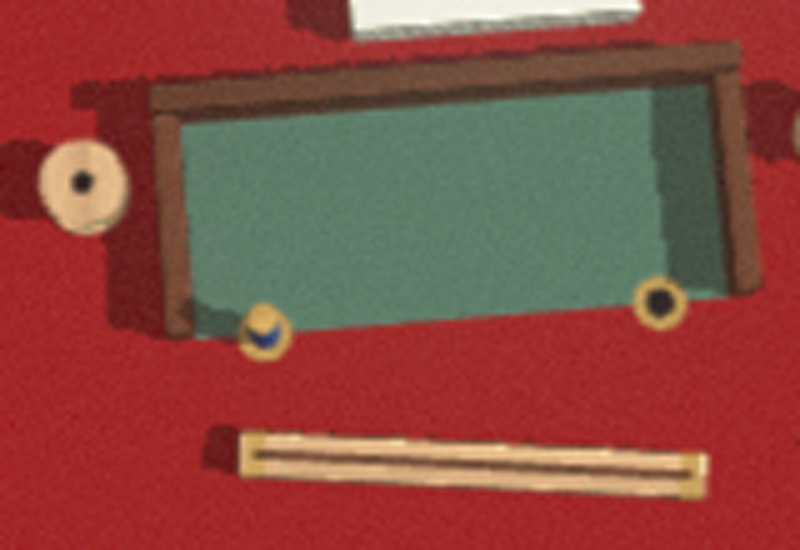

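```bash
cat >> h.py <<'E'
cp=lambda x,y,z:ray("top",(210+x/5-.4,140+y/5-.4),z)
def dockT():
    s=cp(660,302,0)[:2];p=cp(265,333,0)[:2];m=(s+p)/2
    ey=(p-s)/np.linalg.norm(p-s);ex=np.array([ey[1],-ey[0]])
    return m+.115*ex,ex,ey
O,ex,ey=dockT()
toW=lambda x,y:O+x*ex+y*ey
toD=lambda w:np.array([(np.array(w)[:2]-O)@ex,(np.array(w)[:2]-O)@ey])
E
python3 - <<'E'
from h import *
s=cp(660,302,0);p=cp(265,333,0);print("sp",s,p,np.linalg.norm(s-p))
print("O",O,"yaw",np.degrees(np.arctan2(ex[1],ex[0])))
print("back wall bottom",toD(cp(183,126,0)),toD(cp(712,86,0)))
print("wall top inner",toD(cp(182,112,.04)),toD(cp(712,72,.04)))
print("cheek front L",toD(cp(192,335,.03)),"R",toD(cp(735,293,.03)))
print("post top",toD(cp(263,320,.062)))
r=[cp(*q,.018) for q in((240,432),(240,477),(707,454),(706,497))]
for q in r: print("rail",q,toD(q))
print("c",sum(r)/4,toD(sum(r)/4))
for n,q,z in(("glue",(273,331),.084),("beads",(584,333),.06),("gspool",(323,253),.032),("bspool",(541,235),.032),("punch",(593,265),.044)): print(n,toD(ray("top",(q[0]*.7,q[1]*.7),z)))
E
```

```text
sp [ 0.59440052 -0.15782223  0.        ] [0.58006493 0.04973853 0.        ] 0.20805523239375928
O [ 0.70195941 -0.04611802] yaw 3.9509730338512585
back wall bottom [-0.00137017  0.13887275] [-0.00171767 -0.14279916]
wall top inner [-0.00263394  0.13746344] [-0.00298202 -0.13684653]
cheek front L [-0.11710674  0.14107962] R [-0.11741701 -0.13880549]
post top [-0.11669774  0.10391453]
rail [0.5264377  0.06261743 0.018     ] [-0.16761238  0.12057097]
rail [0.50326696 0.06275439 0.018     ] [-0.19071861  0.12230414]
rail [ 0.51256725 -0.1775125   0.018     ] [-0.1979955  -0.11803254]
rail [ 0.4904482 -0.1763325  0.018    ] [-0.21998068 -0.11533128]
c [ 0.50818003 -0.0571183   0.018     ] [-0.19407679  0.00237783]
glue [-0.17512099  0.28195265]
beads [-0.21936448 -0.25496419]
gspool [-0.03646138  0.19167754]
bspool [-0.03432545 -0.20452543]
punch [-0.09845113 -0.28908219]
```

Confirmed: the rail is light wood with brass bands at (240,432)–(707,497) in the crop, and the dock calibration agrees within about 2 mm. The post is on the left, so the right end goes in first. First I'll push the left end face about 33 mm along the rail, then push the right part forward to set the angle.

```bash
cat >> h.py <<'E'
ZP=.024
def pose(d,psi,z): # d in dock frame, psi = tool-x angle in dock frame (deg)
    w=toW(*d);return [*w,z],[np.pi,0,np.radians(psi)+np.arctan2(ex[1],ex[0])]
def over(d,psi,z=.11): env.move_pose(*pose(d,psi,z))
def line(d,psi,z=None,rate=.12,guard=None): return env.line_to(*[*pose(d,psi,z or ZP)],rate=rate,guard=guard)
def st():
    o=env.get_obs();print("t %.1f tcp"%o["time_s"],toD(o["tcp_pos"]).round(4),o["tcp_pos"].round(4),"F",np.round(o["wrist_force"],1))
E
python3 - <<'E'
from h import *
c=np.array([-.1941,.0024]);u=np.array([.0298,.2381]);u/=np.linalg.norm(u)
psi=np.degrees(np.arctan2(u[1],u[0]))
env.set_gripper(0)
L=c+.12*u
over(L+.035*u,psi,.13);st()
print(line(L+.035*u,psi,.020,.15,guard=4));st()
line(L+.035*u,psi,ZP)
print(line(L+(.011-.033)*u,psi,guard=15,rate=.06));st()
line(L+.04*u,psi,rate=.2)
line(L+.04*u,psi,.11,rate=.25)
over((-.30,-.08),0);st()
crop("top",210,140,160,110,5,"pics/c2.png")
E
```

```text
t 3.0 tcp [-0.1748  0.158 ] [0.5167 0.0994 0.13  ] F [-0.1  0.5  0. ]
False
t 3.9 tcp [-0.1741  0.1563] [0.5175 0.0978 0.0208] F [ 0.8 -0.2 -0.3]
False
t 5.2 tcp [-0.1818  0.1002] [0.5137 0.0413 0.024 ] F [ 0.3  0.  -0.6]
t 7.2 tcp [-0.2997 -0.0791] [ 0.4085 -0.1457  0.1097] F [0.3 0.2 0.1]
```

View pics/c2.png

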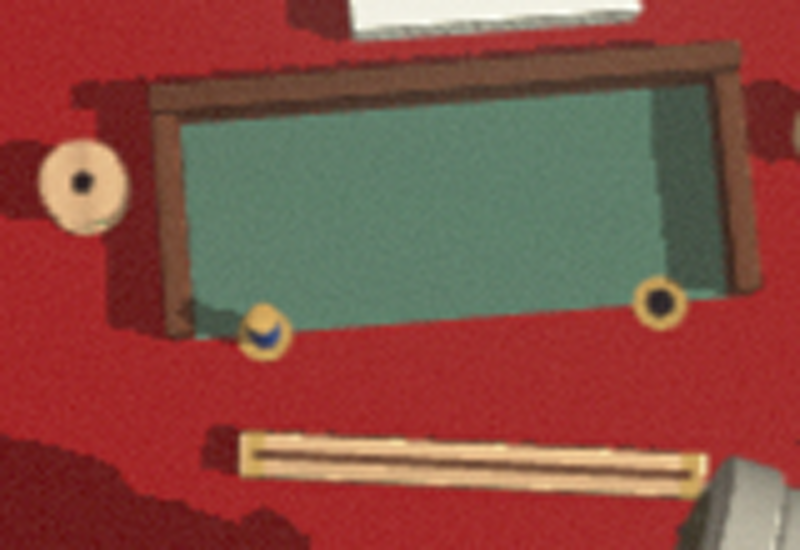

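The rail did not move: its left end is still at (240,455) in the crop. The fingers either passed over it or straddled it, so I'll check the finger gap.

Run:
```python
from h import *
print(env.get_obs()["finger_gap"]); print(env.set_gripper(0.0,20)); env.wait(.2);print(env.get_obs()["finger_gap"])
over((-.27,-.08),0,.06)
print(line((-.27,-.08),0,.006,.08,guard=3));st()
line((-.27,-.08),0,.06,.2)
```

```text
-1.7483368301253483e-05
False
4.0997362537063576e-05
False
t 8.9 tcp [-0.2698 -0.0803] [ 0.4384 -0.1448  0.0063] F [0.3 0.5 1.3]
```

Run:
```python
from h import *
line((-.27,-.08),0,.008,.2)
print(line((-.27,-.08),0,-.012,.04,guard=4));st()
line((-.27,-.08),0,.03,.2)
crop("scene",130,150,240,180,3.3,"pics/s1.png");print(env.get_obs()["eef_rot"])
```

```text
False
t 10.4 tcp [-0.2701 -0.0801] [ 0.4381 -0.1446 -0.012 ] F [ 0.2  0.2 -0.2]
[-3.14106201e+00 -9.10245797e-04  6.93177540e-02]
```

View pics/s1.png

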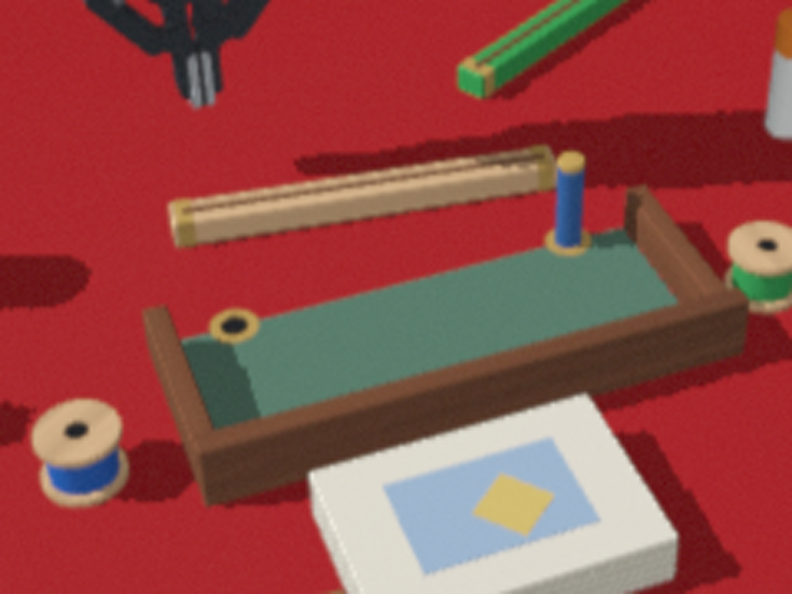

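Run:
```python
from h import *
c=env.camera_info("scene");K=c["intrinsics"];R=Rn.from_euler("xyz",c["orientation"]).as_matrix()
p=env.get_obs()["tcp_pos"];print(p)
for dz in(-.03,-.017,0,.015,.03,.05):
    d=R.T@(p+[0,0,dz]-c["eye"]);uv=np.array([K[0,2]+K[0,0]*d[0]/-d[2],K[1,2]-K[1,1]*d[1]/-d[2]]);print(dz,((uv-[130,150])*3.3).round())
```

```text
[ 0.43836    -0.14420859  0.03015674]
-0.03 [210. 166.]
-0.017 [208. 150.]
0 [205. 128.]
0.015 [203. 108.]
0.03 [200.  88.]
0.05 [197.  61.]
```

The picture puts the fingertips about 17 mm above the reported TCP (tip at row 105, not 150), which is the opposite of the data sheet. So the first push passed over the rail. I'll push with TCP z at about −0.009, and add rail detection in code.

```bash
cat >> h.py <<'E'
ZP=-.009
def rail(out=None):
    im=env.capture("top");x0,y0,x1,y1=195,140,375,260
    c=im[y0:y1,x0:x1].astype(int);s=4
    r,g,b=c[...,0],c[...,1],c[...,2]
    m=((g>115)&(r>g+15)&(g>b)).astype(np.uint8)
    m=cv2.resize(m*255,None,fx=s,fy=s,interpolation=cv2.INTER_LINEAR)
    m=cv2.morphologyEx((m>127).astype(np.uint8),cv2.MORPH_CLOSE,np.ones((17,17)))
    n,l,stt,_=cv2.connectedComponentsWithStats(m)
    best=None
    for k in range(1,n):
        q=cv2.boxPoints(cv2.minAreaRect(np.argwhere(l==k)[:,::-1].astype(np.float32)))
        P=np.array([toD(ray("top",(x0+x/s-.4,y0+y/s-.4),.018)) for x,y in q])
        e=[P[1]-P[0],P[2]-P[1]];e=max(e,key=np.linalg.norm);w=min(np.linalg.norm(P[1]-P[0]),np.linalg.norm(P[2]-P[1]))
        if np.linalg.norm(e)>.1 and w<.04: best=(P.mean(0),e,w)
    if out: cv2.imwrite(out,cv2.resize(im[130:270,180:380,::-1],None,fx=4,fy=4,interpolation=cv2.INTER_CUBIC))
    if best is None: print("no rail");return None
    C,e,w=best;e=e if e[1]>0 else -e
    th=np.degrees(np.arctan2(-e[0],e[1]));u=e/np.linalg.norm(e)
    print("rail c",C.round(4),"th %.1f len %.3f w %.3f"%(th,np.linalg.norm(e),w),"L",(C+e/2).round(4),"R",(C-e/2).round(4))
    return C,u,th
E
python3 - <<'E'
from h import *
r=rail()
c=np.array([-.1941,.0024]);u=np.array([.0298,.2381]);u/=np.linalg.norm(u)
psi=np.degrees(np.arctan2(u[1],u[0]));L=c+.12*u
over((-.27,-.02),45,.07)
over(L+.03*u,psi,.07)
line(L+.03*u,psi,rate=.15);st()
print(line(L+(.011-.033)*u,psi,guard=15,rate=.06));st()
rail()
line(L+.03*u,psi,rate=.2);rail("pics/c3.png")
line(L+.03*u,psi,.07,rate=.25);st()
E
```

```text
rail c [-0.1926  0.0124] th -7.4 len 0.216 w 0.024 L [-0.1787  0.1193] R [-0.2065 -0.0945]
t 12.9 tcp [-0.175   0.1505] [ 0.517   0.0919 -0.0083] F [-0.1  0.5  0.1]
False
t 13.9 tcp [-0.1821  0.0997] [ 0.5134  0.0408 -0.0092] F [-0.6 -0.4  0.9]
rail c [-0.1985 -0.0512] th -6.4 len 0.198 w 0.030 L [-0.1875  0.0471] R [-0.2094 -0.1494]
rail c [-0.1981 -0.0301] th -7.2 len 0.240 w 0.024 L [-0.1831  0.0889] R [-0.2132 -0.1491]
t 14.8 tcp [-0.175   0.1504] [0.517  0.0919 0.0709] F [-0.2  0.7 -0.2]
```

View pics/c3.png

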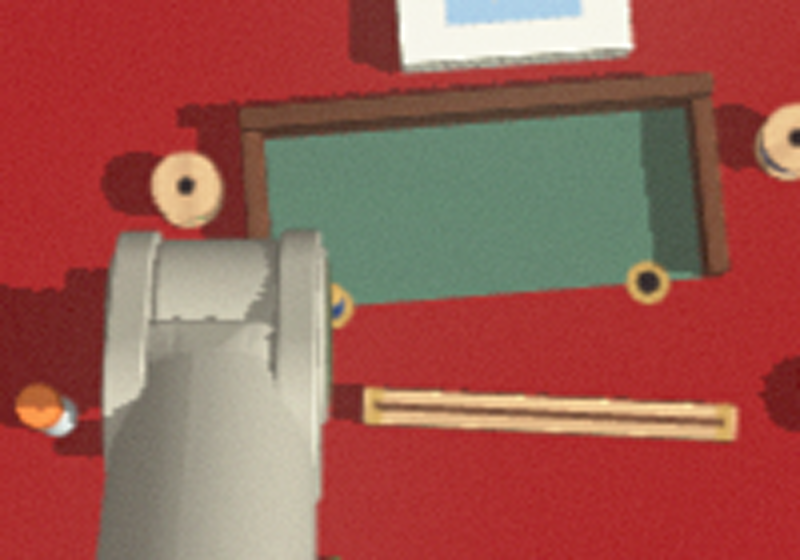

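The rail slid 33 mm along its axis and kept its angle. In the picture its ends are now at (365,405) and (737,422). Next I push its right part forward while turning the tool with it.

Run:
```python
from h import *
over((-.2455,-.1097),-7,.07)
line((-.2455,-.1097),-7,rate=.2);st()
print(line((-.19,-.107),13,guard=15,rate=.06));
print(line((-.135,-.095),33,guard=15,rate=.06));st()
line((-.20,-.13),33,rate=.2)
line((-.20,-.13),33,.07,rate=.25)
over((-.33,-.16),33,.07);st();rail("pics/c4.png")
```

```text
t 16.4 tcp [-0.2452 -0.1095] [ 0.4649 -0.1722 -0.0087] F [-0.2 -0.   0. ]
False
False
t 18.6 tcp [-0.1353 -0.0951] [ 0.5735 -0.1504 -0.009 ] F [-0.  -0.4 -0.4]
t 20.2 tcp [-0.3306 -0.1593] [ 0.3831 -0.2279  0.0694] F [-0.6 -0.1  0.2]
rail c [-0.1577 -0.0148] th 28.0 len 0.242 w 0.039 L [-0.2143  0.0919] R [-0.101  -0.1215]
```

View pics/c4.png

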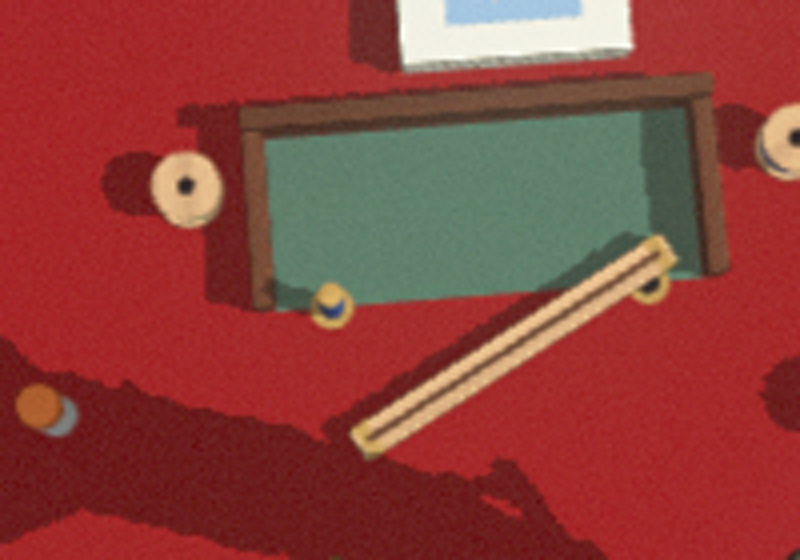

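The socket merged with the rail in the mask, so I read the ends from the picture: right end at about (666,248), left end at about (361,448). Next comes a wide two-finger push straight in, at this angle.

```bash
cat >> h.py <<'E'
def px4(x,y,z=.018): return toD(ray("top",(180+x/4-.4,130+y/4-.4),z))
def frame(R,L):
    C=(R+L)/2;u=(L-R)/np.linalg.norm(L-R);n=np.array([u[1],-u[0]]);th=np.degrees(np.arctan2(-u[0],u[1]))
    print("C",C.round(4),"th %.1f len %.4f"%(th,np.linalg.norm(L-R)),"R",R.round(4),"L",L.round(4));return C,u,n,th
E
python3 - <<'E'
from h import *
C,u,n,th=frame(px4(666,248),px4(361,448))
env.set_gripper(.04)
Z=-.014
s=C-.036*n+.005*u
over(s,th,.06); line(s,th,Z,rate=.2);st()
c=C-.021*n+.005*u
line(c,th,Z,rate=.08)
print(line(c+[.045,-.004],th,Z,guard=15,rate=.05));st()
b=c+[.045,-.004]-.02*n
line(b,th,Z,rate=.2); line(b,th,.06,rate=.25)
over((-.33,-.16),th,.06);st();rail("pics/c5.png")
E
```

```text
C [-0.1532 -0.0115] th 28.7 len 0.2367 R [-0.0964 -0.1153] L [-0.2101  0.0923]
t 22.0 tcp [-0.1875 -0.0257] [ 0.5167 -0.0847 -0.0134] F [ 0.3 -0.2  0.2]
False
t 23.4 tcp [-0.1291 -0.0213] [ 0.5746 -0.0763 -0.014 ] F [-0.5  0.2 -0.6]
t 25.0 tcp [-0.3284 -0.1592] [ 0.3853 -0.2276  0.0601] F [0.1 0.8 0.8]
rail c [-0.1083 -0.0099] th 28.9 len 0.242 w 0.026 L [-0.1667  0.0961] R [-0.0499 -0.1159]
```

View pics/c5.png

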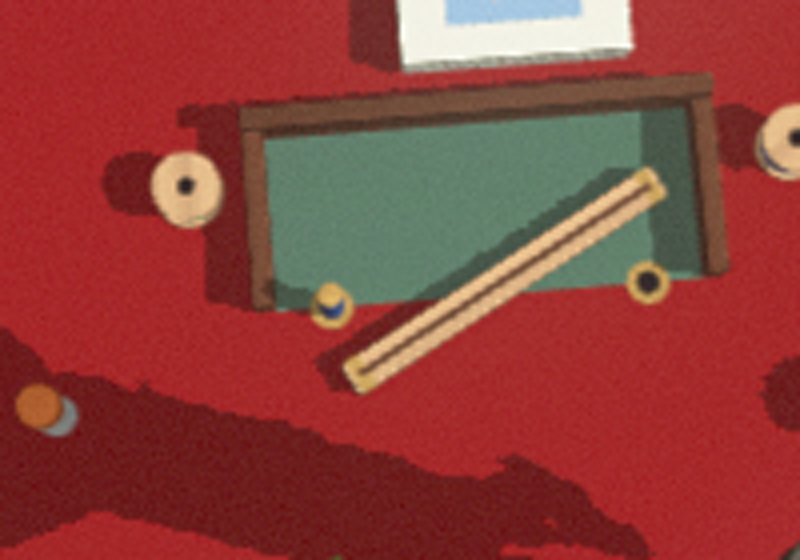

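The rail slid in at 29° with little slip: right end at (650,183), inside the dock, and left end at (357,375). Next I push it 16 mm along its axis to clear the post, then farther in.

```bash
cat >> h.py <<'E'
def away(psi): over((-.33,-.16),psi,.06)
E
python3 - <<'E'
from h import *
C,u,th=rail();L=C+.12*u
env.set_gripper(0)
over((-.30,.08),th+60,.07)
s=L+.030*u;ps=th+90
over(s,ps,.07);line(s,ps,rate=.2);st()
print(line(L-.005*u,ps,guard=15,rate=.06));st()
line(s,ps,rate=.2);line(s,ps,.07,rate=.25)
over((-.30,.08),th+60,.07)
away(th);st();rail("pics/c6.png")
E
```

```text
rail c [-0.1083 -0.0099] th 28.9 len 0.242 w 0.026 L [-0.1667  0.0961] R [-0.0499 -0.1159]
t 27.8 tcp [-0.1808  0.1207] [ 0.5132  0.0618 -0.0082] F [0.1 0.8 0.5]
False
t 28.5 tcp [-0.1639  0.0906] [ 0.5322  0.033  -0.0092] F [-0.1 -0.5  0.6]
t 30.9 tcp [-0.3294 -0.1589] [ 0.3843 -0.2273  0.0596] F [-1.   0.2 -1. ]
rail c [-0.101  -0.0248] th 29.3 len 0.241 w 0.026 L [-0.16    0.0802] R [-0.042  -0.1299]
```

Run:
```python
from h import *
C,u,th=rail();n=np.array([u[1],-u[0]]);Z=-.014
env.set_gripper(.04)
s=C-.036*n+.004*u
over(s,th,.06); line(s,th,Z,rate=.2)
c=C-.021*n+.004*u
line(c,th,Z,rate=.08)
d=c+[.026,-.003]
print(line(d,th,Z,guard=15,rate=.05));st()
b=d-.02*n
line(b,th,Z,rate=.2); line(b,th,.06,rate=.25)
away(10);st();rail()
```

```text
rail c [-0.1008 -0.0248] th 28.9 len 0.241 w 0.026 L [-0.1592  0.0807] R [-0.0425 -0.1302]
False
t 33.9 tcp [-0.0952 -0.0347] [ 0.6094 -0.0873 -0.0141] F [-0.2  0.   0.5]
t 35.6 tcp [-0.3284 -0.1595] [ 0.3854 -0.2279  0.0602] F [ 0.1 -0.  -0. ]
rail c [-0.0741 -0.0226] th 28.5 len 0.242 w 0.028 L [-0.1318  0.0836] R [-0.0163 -0.1288]
```

Run:
```python
from h import *
C=np.array([-.0741,-.0226]);th=28.5;t=np.radians(th);u=np.array([-np.sin(t),np.cos(t)]);n=np.array([np.cos(t),np.sin(t)]);Z=-.014
p=C+.05*u
over(p-.04*n,th,.06); line(p-.04*n,th,Z,rate=.2)
line(p-.0215*n,th,Z,rate=.08)
print(line((-.085,.016),14,Z,guard=15,rate=.06));st()
print(line((-.048,.026),0,Z,guard=15,rate=.06));st()
line((-.09,.02),0,Z,rate=.2);line((-.09,.02),0,.06,rate=.25)
away(0);st();rail("pics/c7.png")
```

```text
False
t 38.2 tcp [-0.0854  0.0156] [ 0.6157 -0.0365 -0.014 ] F [-0.1  0.2 -0.4]
False
t 39.0 tcp [-0.0483  0.0257] [ 0.652  -0.0238 -0.014 ] F [-0.3 -0.7 -1. ]
t 41.0 tcp [-0.3285 -0.1595] [ 0.3852 -0.2279  0.0602] F [ 0.2 -0.5  0.7]
rail c [-0.0242 -0.0167] th 1.1 len 0.240 w 0.026 L [-0.0265  0.1031] R [-0.022  -0.1366]
```

View pics/c7.png

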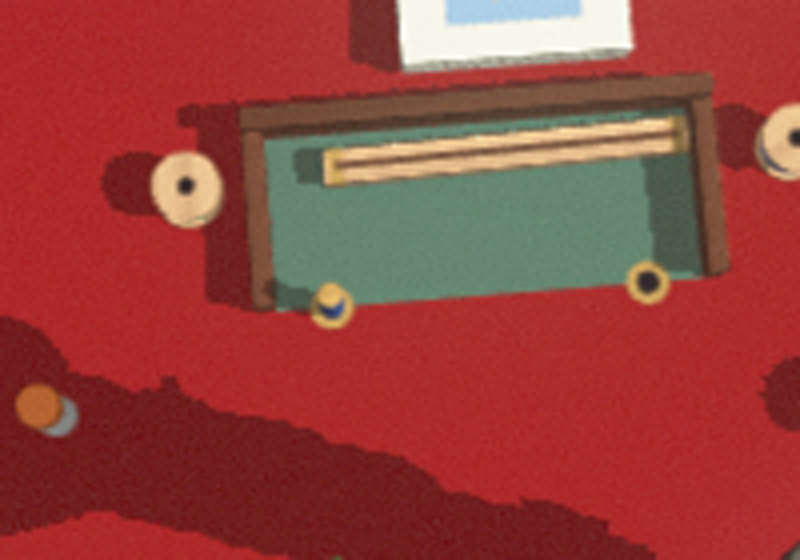

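The rail now lies behind the post, nearly parallel, about 13 mm off the wall: ends at (330,168) and (685,133). Now the final seating push.

Run:
```python
from h import *
Z=-.014;y=-.0167
over((-.075,y),0,.06); line((-.075,y),0,Z,rate=.25)
line((-.047,y),0,Z,rate=.12)
print(line((-.024,y),0,Z,guard=10,rate=.05));st()
print(line((-.014,y),0,Z,guard=10,rate=.03));st()
line((-.06,y),0,Z,rate=.2);line((-.09,y),0,.06,rate=.25);
away(0);st();rail()
```

```text
True
t 43.4 tcp [-0.0346 -0.0169] [ 0.6686 -0.0654 -0.0146] F [ 0.2 -0.8 -1.1]
True
t 43.6 tcp [-0.0349 -0.0169] [ 0.6683 -0.0653 -0.0153] F [-0.2  0.1 -0.2]
t 45.5 tcp [-0.3283 -0.1597] [ 0.3854 -0.228   0.0602] F [-1.  -0.   0.3]
rail c [-0.0126 -0.0156] th 0.0 len 0.240 w 0.026 L [-0.0126  0.1044] R [-0.0126 -0.1356]
```

Run:
```python
from h import *
Z=-.014
over((-.06,.04),0,.06); line((-.06,.04),0,Z,rate=.3)
for y in(.04,-.075):
    line((-.045,y),0,Z,rate=.25)
    print(line((-.025,y),0,Z,guard=7,rate=.05));st()
    line((-.045,y),0,Z,rate=.2)
line((-.08,-.05),0,.06,rate=.25)
away(0);st();rail("pics/c8.png");im=cv2.imread("pics/c8.png")[60:320,220:760]
cv2.imwrite("pics/c9.png",cv2.resize(im,(800,385),interpolation=cv2.INTER_CUBIC))
```

```text
True
t 47.7 tcp [-0.0346  0.0398] [ 0.6647 -0.0088 -0.014 ] F [-0.2 -0.4 -0.5]
True
t 48.9 tcp [-0.0345 -0.0733] [ 0.6726 -0.1216 -0.0151] F [ 0.1 -0.2 -0.6]
t 50.7 tcp [-0.3284 -0.1599] [ 0.3854 -0.2283  0.0603] F [-0.1  0.7  0.6]
rail c [-0.0126 -0.0156] th 0.0 len 0.240 w 0.026 L [-0.0126  0.1044] R [-0.0126 -0.1356]
```

View pics/c9.png

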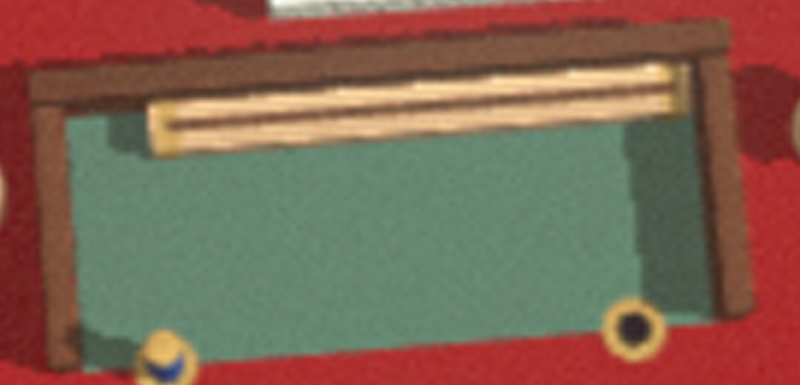

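The rail lies flush along the back wall, from (150,128) to (688,88), with no green showing behind it. Three presses stopped against the wall at the same depth, so I'm handing in.

```bash
python3 -c "
from station import env
print(env.hand_in())"
```

```text
the job is handed in; nothing more can be done
None
```

The wooden rail was pushed in right end first, then swung in behind the post; it lies flat against the dock's back wall, and I handed the job in at about 51 s (no verdict was returned).

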